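Free a stuck vial cap with locking forceps

TASK

The screw cap of the sample vial in the forceps stand is stuck. Close the free handle of the locking forceps until its ratchet clicks and holds the vial firmly by itself, but no tighter, as the glass is thin; let go, then turn the cap about a quarter turn anticlockwise (seen from above) to break it loose. Finally press the free ring gently down so that the ratchet lets go and swing the handle open again, leaving the vial standing upright in its seat with the cap on and the things around it where they were.

Things in the scene. Friction and masses are not known exactly. Their poses are not given: they have to be found in the camera images.
- stand: Fixed bench stand: grey base 190 x 110 x 12 mm, post and clamp block (top 71 mm over the bench) holding large steel locking forceps level, 215 mm long, scissor plane 60 mm up. Origin on the bench under the forceps' pivot; +x along the forceps to the jaws, -x to the finger rings, z up. The handle with its ring on -y is fixed in the block (its jaw is on +y); the handle with its ring on +y is free.
- pivot (a point): The forceps' pivot, in the scissor plane, 60 mm above the bench. The free handle turns about the vertical through it. Nothing on the forceps stands more than 11 mm above this plane.
- free_ring (a point): Centre of the free handle's finger ring: 36 mm outside, 22 mm inside, 7 mm thick (top 3.5 mm above this point), 127 mm from the pivot; its shank meets it on the pivot side. Pushing its outer side towards the fixed ring (stand's -y) closes the jaws, up to 41 mm of travel, leaving 4 mm between the rings.
- grip: Free handle's shank, finger ring and lower ratchet bar; origin at the pivot. To unlock, press it down at the ring (or where the shank meets it): 4 mm down the teeth are apart, taking 3 to 8 N; elastic, stop at 8 mm. Once up again the teeth catch unless it was swung out: a spring (1 to 2 N) opens it but a pressing finger holds it by friction, so drag it outwards while down. It bends at over 32 N.
- handle (a joint): Angle of the free handle in rad about the pivot: 0 wide open, growing as it closes (ring moves to the stand's -y), stop at 0.33. The handle starts at 0 to 0.05 and springs back to 0.
- rack_bar: Upper, fixed ratchet bar between the shanks, 90 mm from the pivot; origin at the pivot. Its six teeth catch the free handle at 0.130, 0.163, 0.196, 0.229, 0.262 and 0.295 rad, each clicking in just past that angle after an extra push of 1 to 3 N at the ring. Let go smoothly, the handle falls back to the last tooth clicked and, as the bars give, about 0.02 rad short of it when gripping. Below 0.12 nothing is caught.
- sleeve: Slip-on rubber sleeve of the moving jaw, a V cupping the vial 62 mm from the pivot, pads 14 mm high; origin at the pivot. Sleeves differ in thickness by up to 4 mm, so it meets the vial anywhere from 0.13 to 0.21 rad of the handle: feel it at the ring. From there the shank bends like a spring: 5 N more at the ring per tooth (1.2 N per mm), 9 N at the jaw.
- vial: Amber glass vial, 24 mm across, 70 mm to the shoulder, 91 mm tall with cap, about 100 g, standing loose in the seat between the jaws; origin at the centre of its foot. Not gripped, it spins with its cap. Firmly held from 10 N at the jaw; the glass breaks at 26 N. The ring resisting with 16 N (opening spring and click included) means 20 N at the jaw; letting go there holds it well.
- cap (a joint): How far the cap has been turned on the vial, rad: 0 stuck tight, growing anticlockwise from above, stiff (0.1 N m) all the way and staying where it is left; end at 2.4.
- cap_top (a point): Centre of the top face of the vial's ribbed white cap, 24 mm across and 15 mm high, 103 mm above the bench; its underside is 21 mm above the jaw pads.
- seat (a point): Centre of the vial's place on the base plate, 12 mm above the bench, inside a low rubber rim (30 mm inside, 4 mm high), 62 mm from the pivot.
- vial_rack: Bystander: white rack 75 x 110 x 30 mm with five capped vials, 100 mm tall. Origin at the centre of its underside. Leave alone.
- amber_bottle: Bystander: amber bottle, 84 mm across, 170 mm tall. Origin at the centre of its underside. Leave alone.
- beaker: Bystander: glass beaker, 68 mm across, 80 mm tall. Origin at the centre of its underside. Leave alone.

How it is judged:
On the way, in this order (a step that is already met when the one before it is completed fails the run):
1. the ratchet keeps the vial firmly gripped with the handle let go (value of joint handle above 0.125 rad and contact force between sleeve and vial above 8 N and contact force between each of the fingers, the arm and grip below 0.3 N), for 0.3 s.
2. the cap is broken loose by about a quarter turn while the vial is held (value of joint cap above 1.1 rad and contact force between sleeve and vial above 5 N), for 0.1 s.
3. the ratchet is released and the handle open (value of joint handle below 0.115 rad and contact force between sleeve and vial below 0.3 N), for 0.2 s.
At the end, for the whole second after the job is handed in: The handle is open past all teeth (below 0.115 rad) and the sleeve is off the vial; the cap has been turned at least 1.1 rad; the vial stands at rest in its seat, within 6 mm of its centre and 3 mm of its floor, upright within 0.08 rad (all of step 3 and value of joint cap above 1.1 rad and horizontal distance between vial and seat below 0.006 m and z of vial in the frame of seat below 0.003 m and angle between vial's own z axis and vertical below 0.08 rad and linear speed of vial below 0.02 m/s); the robot touches nothing.
It fails at once if the glass is crushed (over 26 N from the moving jaw) (contact force between sleeve and vial above 26 N).
It fails at once if the free handle is pushed or pressed with more than 32 N (contact force between any of the fingers, the arm and grip above 32 N).
It fails at once if the vial is lifted out of its seat (z of vial in the frame of seat above 0.008 m).
It fails at once if a bystander (rack, bottle or beaker) is disturbed (moved over 15 mm) (distance of any of vial_rack, amber_bottle, beaker from where it was at the start of the episode above 0.015 m).
It also fails if it takes over 72 s, if anything falls off the work surface, if the arm or the gripper's body presses on something with over 40 N, if the wrist force passes 120 N, or if a joint passes its speed limit or range.

ROBOT

A 6-joint arm with a two-finger parallel gripper is mounted at the origin on the work surface. World frame = base frame: x ahead of the robot, y to its left, z up, the work surface at z = 0. Lengths are in m, angles in rad, forces in N, time in s.
With the tool pointing down it reaches from about 0.3 to 0.875 m from the base axis. Payload 6.4 kg.
Tool frame: the origin (TCP) lies at the centre of the arm's flange, where the gripper is bolted on; the fingertips stand 173 mm ahead of it and the grasp point (between the pads) lies 155 mm ahead of it (ctrl.pinch_z is the distance from the TCP to the grasp point, in m); z points along the fingers, y is the direction in which the jaws open and shut (so a half turn about z gives the same grasp; the last joint's range is limited). The gripper opens to 85 mm and grips with 20 to 120 N. Pads are 22 mm wide; open, the fingers measure 114 mm over their backs; the gripper's body (76 mm by 85 mm) begins 54 mm behind the grasp point. The pads swing forward as they close: fully open they stand 13 mm farther back than shut.
Start: joints at [1.04, 0.181, 1.607, -0, 1.354, -0.206], TCP at [0.183, 0.545, 0.405] pointing down, gripper open.
Joint ranges: [-2.99, 2.99], [-0.89, 2.07], [0.3, 2.58], [-1.14, 4.28], [0, 2.63], [-3.12, 3.12]. Speed limits (rad/s): [2.57, 2.57, 3.01, 3.14, 3.14, 3.14].

INTERFACE

Orientations are given as a unit quaternion [w, x, y, z].
In Python, from bench import ctrl gives the robot as it stands.
- The arm moves only by the tool drive_tool, never from a script. Its argument "commands" is a list that holds one entry, the list of rows, each a list of 7 numbers: the shift along the tool's x, y, z in units of 50 mm (1.0 is 50 mm), then the turn, a rotation vector about the tool's x, y, z in units of 8 degrees (1.0 is 8 degrees), then the closure in counts, from 0 (fully open) to 255 (shut). A call has 1 to 10 rows; each row shifts and turns the commanded pose from where the row before left it, along the tool's axes as they then stand; what a row does not reach is not made up. A row lasts 1/10 s, in which the tool goes at most 50 mm and 8.59 degrees, less where a joint would pass 70% of its speed; a pose out of reach is approached as far as the arm can. A call is refused whole if a number of a shift passes 1 or a number of a turn 1, either way. A call with a gripper value outside its range is refused whole. The fingers move at their own pace and stop on an object; the grip force is fixed at half the most. Time passes only in rows, so rows that do not move let the fingers close. It gives the time, the measured TCP pose, the force and the opening at its end, in the units of the state.
- ctrl.get_obs(): the state, without advancing time (a new reading comes with each control period).
- ctrl.camera(name): name is "scene" or "top" or "wrist"; returns a dict with "pixels" (420x560x3 uint8, red, green, blue), "depth" (420x560 float32, m along the optical axis (not along the pixel's ray), 0 where there is no reading), "intrinsics" (3x3 intrinsics, pixels), "k1" (the pictures are not rectified: a ray, as slopes to the right and down, at radius r is drawn at 1 + k1 r^2 times it, then the intrinsics apply), "R" (3x3) and "t" (3): a world point X has camera coordinates R X + t; the wrist camera has in their place "tool_from_camera" (4x4, takes a point from camera to tool coordinates, whose origin is the TCP and whose axes are the flange's). Camera axes: x right, y down, z forward; pixel columns grow to the right and rows downward; lengths in m; the calibration is good to about 2 mm. A picture is of the moment at which its call begins: read the wrist's pose just before it.
- ctrl.hand_in(): hands the job in, once; it reports no verdict.
The state is a dict: "time_s": time; "q": joint angles; "dq": joint speeds; "joint_efforts": joint torques, N m; "eef_pos": TCP position; "eef_rot": TCP orientation; "wrist_force": force on the tool from outside, world axes, zero at the start; "torque": the same for the moment, N m; "opening": opening from 0.0 (shut) to 1.0 (fully open).
Only numpy, scipy, OpenCV 4.12 (cv2) and the standard library are available. Lean on these libraries where they do the work, as an engineer would, in place of code of your own. Each camera call takes 0.05 s, during which the arm holds its last target. There are 200 camera calls.

## Working session

There is one attempt and no reset: what is moved stays moved. The work goes in short steps, Python scripts to look and compute and a tool call to move; the robot and the scene stay as the last step left them, time stands still between calls to the robot, and variables do not carry over. Pictures are saved under pics/ and viewed, about 8 in all and at most 12, crops included, and the job is handed in when it is done.

Besides the shell and the picture viewer there is one more tool, called after ">>>" as a command line: name --argument value ..., lists and objects as JSON in quotes. drive_tool: Moves the arm, as the interface text tells. Its arguments: {"type":"object","properties":{"commands":{"type":"array","items":{"type":"array","items":{"type":"array","items":{"type":"number"}}}}},"required":["commands"]}

```bash
mkdir -p pics; ls; cat > h.py <<'E'
import numpy as np, cv2
from bench import ctrl
def shot(n):
    o=ctrl.get_obs(); c=ctrl.camera(n)
    if n=="wrist":
        w,x,y,z=o["eef_rot"]
        from scipy.spatial.transform import Rotation as Ro
        T=np.eye(4);T[:3,:3]=Ro.from_quat([x,y,z,w]).as_matrix();T[:3,3]=o["eef_pos"]
        M=np.linalg.inv(T@np.array(c["tool_from_camera"])); c["R"]=M[:3,:3];c["t"]=M[:3,3]
    c["R"]=np.array(c["R"]);c["t"]=np.array(c["t"]);return c
def save(c,f): cv2.imwrite("pics/"+f,c["pixels"][:,:,::-1])
def slopes(c,u,v):
    K=np.array(c["intrinsics"]);d=np.array([(u-K[0,2])/K[0,0],(v-K[1,2])/K[1,1]]);s=d.copy()
    for _ in range(20): s=d/(1+c["k1"]*(s@s))
    return np.array([s[0],s[1],1])
def onplane(c,u,v,z):
    C=-c["R"].T@c["t"];d=c["R"].T@slopes(c,u,v);return C+d*(z-C[2])/d[2]
def atdepth(c,u,v):
    s=slopes(c,u,v)*c["depth"][int(v),int(u)];return c["R"].T@(s-c["t"])
def proj(c,X):
    p=c["R"]@X+c["t"];s=p[:2]/p[2];s=s*(1+c["k1"]*(s@s));K=np.array(c["intrinsics"]);return K[0,0]*s[0]+K[0,2],K[1,1]*s[1]+K[1,2]
E
python3 - <<'E'
from h import *
o=ctrl.get_obs();print(o)
c=shot("top");save(c,"top.png");print(-c["R"].T@c["t"],c["intrinsics"])
np.savez("top.npz",**{k:np.array(v) for k,v in c.items()})
E
```

```text
pics
{'time_s': 0.0, 'q': array([ 1.03970584e+00,  1.81583358e-01,  1.60800364e+00,  2.48085746e-05,
        1.35377754e+00, -2.06321279e-01]), 'dq': array([-2.12702995e-03,  2.94379255e-05, -1.68595771e-03, -6.16778840e-04,
        6.11199425e-04, -1.31267300e-03]), 'joint_efforts': array([-1.06871481e-03, -4.44862533e+01, -3.51343024e+01, -4.67081827e-04,
        9.14018165e-03, -5.00307294e-05]), 'eef_pos': array([0.18334141, 0.5447282 , 0.40376219]), 'eef_rot': array([-3.30597355e-04,  1.61674481e-01,  9.86843745e-01, -8.22034930e-04]), 'wrist_force': array([ 0.23512815, -0.43211862,  0.71768059]), 'torque': array([0.00525758, 0.00511229, 0.02705965]), 'opening': 1.0013871944839017}
[ 0.3522744  -0.01522131  1.21212462] [[472.39193118   0.         277.96295664]
 [  0.         472.39193118 219.26722189]
 [  0.           0.           1.        ]]
```

View pics/top.png

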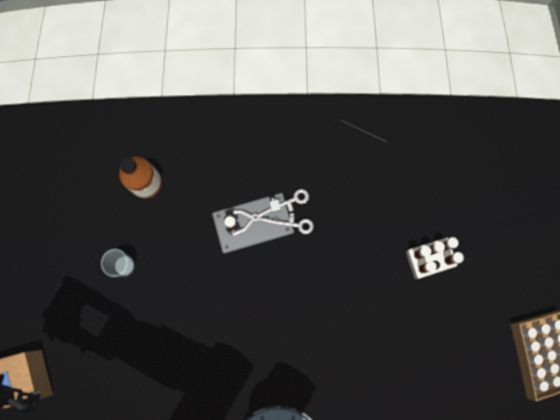

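The top view shows the forceps with the cap near pixel (230,222), the pivot near (255,217) and rings at (301,197) and (306,227). The jaws point left (world +y), so the free ring is the lower one. The rack, bottle and beaker are well clear of it.

```bash
python3 - <<'E'
from h import *
c=dict(np.load("top.npz"))
for n,u,v,z in[("cap",230,222,.103),("pivot",255,217,.065),("ringlow",306,227,.0635),("ringhi",301.5,197,.0635)]:
    print(n,onplane(c,u,v,z),atdepth(c,u,v))
g=c["pixels"][170:270,190:340];g=cv2.resize(g,None,fx=5,fy=5,interpolation=cv2.INTER_CUBIC);cv2.imwrite("pics/topc.png",g[:,:,::-1])
s=shot("scene");save(s,"scene.png")
E
```

```text
cap [0.56339062 0.10986964 0.103     ] [0.56317678 0.10974293 0.10412346]
pivot [0.58270029 0.05211931 0.065     ] [0.58222988 0.05198184 0.06734185]
ringlow [ 0.55668746 -0.07386276  0.0635    ] [ 0.56771746 -0.07702701  0.00152096]
ringhi [ 0.63298452 -0.06401363  0.0635    ] [ 0.64813311 -0.06664671  0.0015142 ]
```

View pics/topc.png

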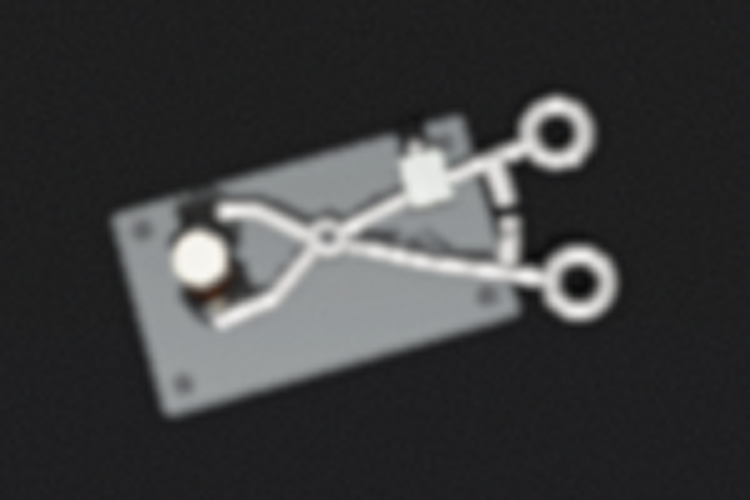

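>>> drive_tool --commands '[[[-0.68,-0.6,0,0,0,0,255],[-0.68,-0.6,0,0,0,0,255],[-0.68,-0.6,0,0,0,0,255],[-0.68,-0.6,0,0,0,0,255],[-0.68,-0.6,0,0,0,0,255],[-0.68,-0.6,0,0,0,0,255],[-0.68,-0.6,0,0,0,0,255],[-0.68,-0.6,0,0,0,0,255],[-0.68,-0.6,0,0,0,0,255],[-0.68,-0.6,0,0,0,0,255]]]'

```text
time_s: 1.1
eef_pos: [0.4103, 0.1504, 0.4046]
eef_rot: [0.0, 0.162, 0.987, 0.0]
wrist_force: [0.4, 0.4, 0.7]
opening: -0.001
```

>>> drive_tool --commands '[[[-0.68,-0.6,0,0,0,0,255],[-0.68,-0.6,0,0,0,0,255],[-0.68,-0.6,0,0,0,0,255],[-0.68,-0.6,0,0,0,0,255],[0,0,0,0,0,-0.8,255],[0,0,0,0,0,-0.8,255],[0,0,0,0,0,0,255],[0,0,0,0,0,0,255]]]'

```text
time_s: 1.9
eef_pos: [0.5004, -0.0049, 0.4044]
eef_rot: [-0.0, 0.052, 0.999, 0.0]
wrist_force: [0.3, 0.4, -0.2]
opening: 0.002
```

```bash
python3 - <<'E'
from h import *
c=shot("wrist");save(c,"w1.png");np.savez("w1.npz",**{k:np.array(v) for k,v in c.items()})
print(c["tool_from_camera"]);o=ctrl.get_obs();print(o["eef_pos"],o["eef_rot"],o["wrist_force"],o["opening"],o["q"])
c2=dict(np.load("top.npz"))
for n,X in[("pivot",(.5827,.0521,.065)),("ring",(.5567,-.0739,.0635)),("cap",(.5634,.1099,.103))]: print(n,proj(c,np.array(X)))
E
```

```text
[[ 3.03305285e-04 -9.64910244e-01 -2.62579757e-01  6.65679840e-02]
 [ 9.99999059e-01 -5.87323803e-05  1.37092242e-03  2.29318138e-04]
 [-1.33823902e-03 -2.62579925e-01  9.64909318e-01  2.88356768e-02]
 [ 0.00000000e+00  0.00000000e+00  0.00000000e+00  1.00000000e+00]]
[ 0.50039209 -0.00473315  0.40450101] [-1.86714127e-04  5.17942451e-02  9.98657759e-01  3.51905246e-05] [-0.92045761 -0.35640481  0.19427926] 0.0029011102531202254 [-2.47092696e-01  1.22665954e-02  1.79065572e+00 -3.50914173e-06
  1.33905032e+00 -1.71425335e+00]
pivot (np.float64(344.66520332694915), np.float64(268.42345073821497))
ring (np.float64(211.33323293504543), np.float64(255.57418676763467))
cap (np.float64(419.428630303251), np.float64(259.45583502318175))
```

View pics/w1.png

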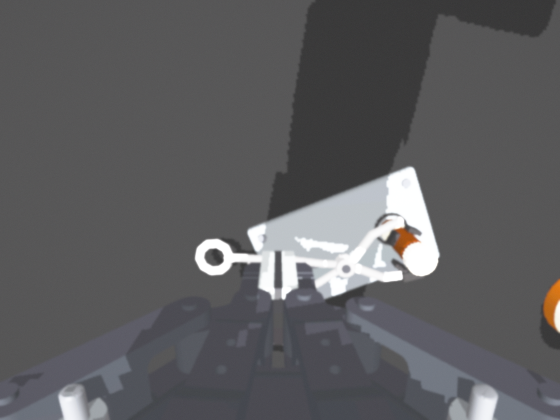

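Wrist view: the free ring is at (213,256), the pivot at (346,268) and the cap at (420,259). All are within 2 px of the top-camera predictions. I'll go down behind the free ring.

>>> drive_tool --commands '[[[-0.18,-0.62,0,0,0,0,255],[-0.18,-0.62,0,0,0,0,255],[0,0,0.8,0,0,0,255],[0,0,0.8,0,0,0,255],[0,0,0.8,0,0,0,255],[0,0,0.7,0,0,0,255],[0,0,0.57,0,0,0,255],[0,0,0,0,0,0,255],[0,0,0,0,0,0,255]]]'

```text
time_s: 2.85
eef_pos: [0.5123, -0.0682, 0.2215]
eef_rot: [-0.0, 0.051, 0.999, 0.0]
wrist_force: [0.3, 0.3, 0.4]
opening: 0.0
```

```bash
python3 - <<'E'
from h import *
s=shot("scene");np.savez("s1.npz",**{k:np.array(v) for k,v in s.items()})
u,v=map(int,proj(s,np.array([.56,.0,.06])));print(u,v)
g=s["pixels"][max(0,v-100):v+70,max(0,u-130):u+130];cv2.imwrite("pics/s1.png",cv2.resize(g,None,fx=3,fy=3)[:,:,::-1])
for _ in range(1):
  o=ctrl.get_obs();print(o["eef_pos"],o["wrist_force"],o["torque"])
E
```

```text
274 215
[ 0.51293279 -0.06848238  0.22260464] [-0.41186096 -0.04848714 -0.39170379] [-0.06011579  0.06091967  0.03745513]
```

View pics/s1.png

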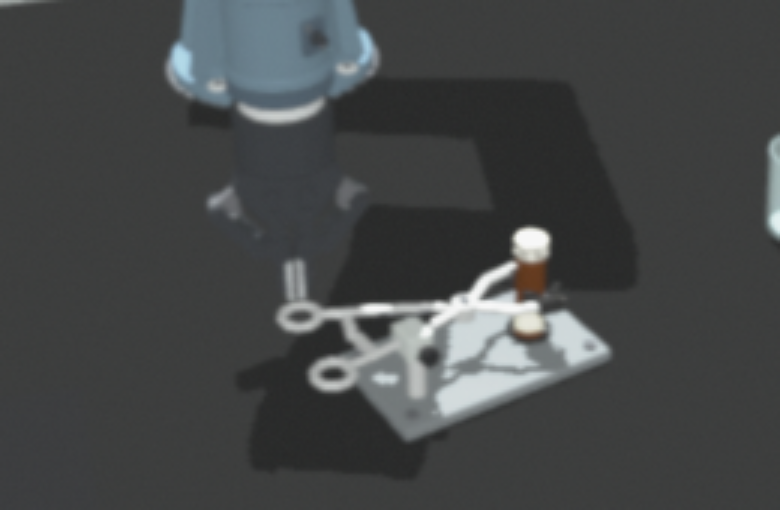

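>>> drive_tool --commands '[[[-0.1,0,0,0,0,0,255],[-0.1,0,0,0,0,0,255],[-0.08,0,0,0,0,0,255],[0,0,0,0,0,0,255],[0,0,0,0,0,0,255]]]'

```text
time_s: 3.4
eef_pos: [0.5263, -0.0699, 0.2214]
eef_rot: [0.0, 0.051, 0.999, -0.0]
wrist_force: [0.0, -0.8, -0.3]
opening: -0.0
```

>>> drive_tool --commands '[[[-0.04,0,0,0,0,0,255],[-0.04,0,0,0,0,0,255],[-0.04,0,0,0,0,0,255],[-0.04,0,0,0,0,0,255],[0,0,0,0,0,0,255],[0,0,0,0,0,0,255]]]'

```text
time_s: 4.0
eef_pos: [0.5341, -0.0707, 0.2211]
eef_rot: [-0.0, 0.051, 0.999, 0.0]
wrist_force: [-1.3, -1.8, 0.4]
opening: -0.002
```

>>> drive_tool --commands '[[[-0.04,0,0,0,0,0,255],[-0.04,0,0,0,0,0,255],[-0.04,0,0,0,0,0,255],[0,0,0,0,0,0,255],[0,0,0,0,0,0,255]]]'

```text
time_s: 4.5
eef_pos: [0.5403, -0.0713, 0.2212]
eef_rot: [0.0, 0.051, 0.999, 0.0]
wrist_force: [-1.0, -0.5, -0.9]
opening: 0.001
```

>>> drive_tool --commands '[[[-0.04,0,0,0,0,0,255],[0,0,0,0,0,0,255],[0,0,0,0,0,0,255]]]'

```text
time_s: 4.8
eef_pos: [0.5422, -0.0715, 0.2212]
eef_rot: [0.0, 0.051, 0.999, 0.0]
wrist_force: [-1.5, -0.2, -0.8]
opening: -0.002
```

>>> drive_tool --commands '[[[-0.03,0,0,0,0,0,255],[0,0,0,0,0,0,255],[0,0,0,0,0,0,255]]]'

```text
time_s: 5.1
eef_pos: [0.5435, -0.0717, 0.2212]
eef_rot: [-0.0, 0.051, 0.999, 0.0]
wrist_force: [-1.8, -1.3, -0.2]
opening: -0.002
```

>>> drive_tool --commands '[[[-0.03,0,0,0,0,0,255],[0,0,0,0,0,0,255],[0,0,0,0,0,0,255]]]'

```text
time_s: 5.4
eef_pos: [0.5448, -0.0719, 0.2209]
eef_rot: [-0.0, 0.051, 0.999, 0.0]
wrist_force: [-3.9, -2.2, -1.7]
opening: -0.002
```

>>> drive_tool --commands '[[[-0.03,0,0,0,0,0,255],[0,0,0,0,0,0,255],[0,0,0,0,0,0,255]]]'

```text
time_s: 5.7
eef_pos: [0.5463, -0.072, 0.2209]
eef_rot: [-0.0, 0.051, 0.999, 0.0]
wrist_force: [-3.6, -2.2, -2.2]
opening: -0.002
```

>>> drive_tool --commands '[[[-0.03,0,0,0,0,0,255],[0,0,0,0,0,0,255],[0,0,0,0,0,0,255]]]'

```text
time_s: 6.0
eef_pos: [0.5482, -0.072, 0.2212]
eef_rot: [0.0, 0.051, 0.999, 0.0]
wrist_force: [-3.4, -1.3, -2.1]
opening: -0.001
```

```bash
python3 - <<'E'
from h import *
c=shot("top");save(c,"top2.png");np.savez("top2.npz",**{k:np.array(v) for k,v in c.items()})
w=shot("wrist");np.savez("w2.npz",**{k:np.array(v) for k,v in w.items()})
o=ctrl.get_obs();print(o["eef_pos"],o["wrist_force"],o["torque"])
cv2.imwrite("pics/w2.png",w["pixels"][:,:,::-1])
E
```

```text
[ 0.54810172 -0.07202277  0.22122763] [-2.78999463 -0.66933825 -1.72185844] [-0.06962422  0.48719606 -0.05671126]
```

View pics/w2.png

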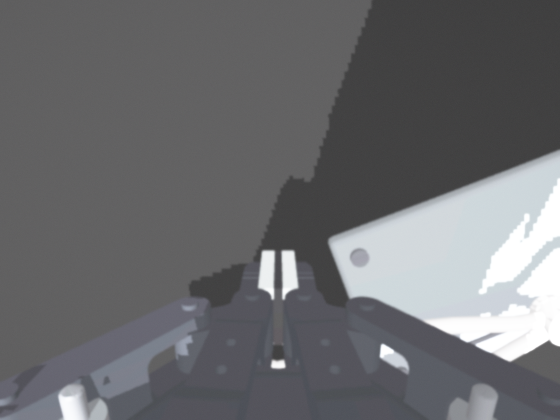

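>>> drive_tool --commands '[[[-0.03,0,0,0,0,0,255],[0,0,0,0,0,0,255],[0,0,0,0,0,0,255]]]'

```text
time_s: 6.4
eef_pos: [0.5494, -0.0722, 0.221]
eef_rot: [-0.0, 0.051, 0.999, 0.0]
wrist_force: [-3.5, -0.6, -2.9]
opening: -0.002
```

>>> drive_tool --commands '[[[-0.03,0,0,0,0,0,255],[0,0,0,0,0,0,255],[0,0,0,0,0,0,255]]]'

```text
time_s: 6.7
eef_pos: [0.5514, -0.0725, 0.2215]
eef_rot: [0.001, 0.051, 0.999, -0.0]
wrist_force: [-2.9, -0.6, -1.2]
opening: 0.004
```

>>> drive_tool --commands '[[[-0.03,0,0,0,0,0,255],[0,0,0,0,0,0,255],[0,0,0,0,0,0,255]]]'

```text
time_s: 7.0
eef_pos: [0.5525, -0.0726, 0.2211]
eef_rot: [-0.0, 0.051, 0.999, -0.0]
wrist_force: [-3.4, -0.4, -2.2]
opening: -0.001
```

>>> drive_tool --commands '[[[-0.03,0,0,0,0,0,255],[0,0,0,0,0,0,255],[0,0,0,0,0,0,255]]]'

```text
time_s: 7.3
eef_pos: [0.5538, -0.0728, 0.221]
eef_rot: [-0.0, 0.051, 0.999, 0.0]
wrist_force: [-5.5, -1.4, -1.8]
opening: 0.003
```

>>> drive_tool --commands '[[[-0.03,0,0,0,0,0,255],[0,0,0,0,0,0,255],[0,0,0,0,0,0,255]]]'

```text
time_s: 7.6
eef_pos: [0.5556, -0.0729, 0.2213]
eef_rot: [0.0, 0.051, 0.999, -0.0]
wrist_force: [-4.5, -2.1, -1.1]
opening: 0.0
```

>>> drive_tool --commands '[[[-0.03,0,0,0,0,0,255],[0,0,0,0,0,0,255],[0,0,0,0,0,0,255]]]'

```text
time_s: 7.9
eef_pos: [0.5568, -0.0731, 0.221]
eef_rot: [-0.0, 0.051, 0.999, -0.0]
wrist_force: [-5.0, -1.2, -1.5]
opening: 0.0
```

>>> drive_tool --commands '[[[-0.03,0,0,0,0,0,255],[0,0,0,0,0,0,255],[0,0,0,0,0,0,255]]]'

```text
time_s: 8.2
eef_pos: [0.5579, -0.0732, 0.2207]
eef_rot: [-0.001, 0.051, 0.999, 0.0]
wrist_force: [-6.6, -2.1, -2.1]
opening: 0.002
```

>>> drive_tool --commands '[[[-0.03,0,0,0,0,0,255],[0,0,0,0,0,0,255],[0,0,0,0,0,0,255]]]'

```text
time_s: 8.5
eef_pos: [0.5591, -0.0733, 0.2205]
eef_rot: [-0.002, 0.051, 0.999, 0.0]
wrist_force: [-7.9, -2.0, -0.8]
opening: -0.003
```

>>> drive_tool --commands '[[[-0.03,0,0,0,0,0,255],[0,0,0,0,0,0,255],[0,0,0,0,0,0,255]]]'

```text
time_s: 8.8
eef_pos: [0.5608, -0.0735, 0.2209]
eef_rot: [-0.001, 0.051, 0.999, 0.0]
wrist_force: [-8.3, -1.0, 0.2]
opening: 0.002
```

>>> drive_tool --commands '[[[-0.03,0,0,0,0,0,255],[0,0,0,0,0,0,255],[0,0,0,0,0,0,255]]]'

```text
time_s: 9.1
eef_pos: [0.5619, -0.0736, 0.2206]
eef_rot: [-0.002, 0.051, 0.999, 0.0]
wrist_force: [-9.0, -2.2, -0.1]
opening: -0.005
```

>>> drive_tool --commands '[[[-0.03,0,0,0,0,0,255],[0,0,0,0,0,0,255],[0,0,0,0,0,0,255]]]'

```text
time_s: 9.4
eef_pos: [0.563, -0.0737, 0.2202]
eef_rot: [-0.003, 0.051, 0.999, 0.0]
wrist_force: [-10.1, -1.2, -0.4]
opening: -0.006
```

>>> drive_tool --commands '[[[-0.02,0,0,0,0,0,255],[0,0,0,0,0,0,255],[0,0,0,0,0,0,255]]]'

```text
time_s: 9.7
eef_pos: [0.5637, -0.0737, 0.22]
eef_rot: [-0.003, 0.051, 0.999, 0.0]
wrist_force: [-11.1, -1.1, -1.5]
opening: 0.002
```

>>> drive_tool --commands '[[[-0.02,0,0,0,0,0,255],[0,0,0,0,0,0,255],[0,0,0,0,0,0,255]]]'

```text
time_s: 10.0
eef_pos: [0.5645, -0.0738, 0.2197]
eef_rot: [-0.004, 0.05, 0.999, 0.0]
wrist_force: [-11.9, -2.8, -1.2]
opening: -0.002
```

>>> drive_tool --commands '[[[-0.02,0,0,0,0,0,255],[0,0,0,0,0,0,255],[0,0,0,0,0,0,255]]]'

```text
time_s: 10.3
eef_pos: [0.5659, -0.0739, 0.2203]
eef_rot: [-0.003, 0.05, 0.999, 0.0]
wrist_force: [-11.5, -0.6, 2.6]
opening: 0.002
```

>>> drive_tool --commands '[[[-0.02,0,0,0,0,0,255],[0,0,0,0,0,0,255],[0,0,0,0,0,0,255]]]'

```text
time_s: 10.6
eef_pos: [0.5667, -0.074, 0.2202]
eef_rot: [-0.003, 0.05, 0.999, 0.0]
wrist_force: [-12.8, -1.1, 1.0]
opening: 0.001
```

>>> drive_tool --commands '[[[-0.02,0,0,0,0,0,255],[0,0,0,0,0,0,255],[0,0,0,0,0,0,255]]]'

```text
time_s: 10.9
eef_pos: [0.5674, -0.074, 0.2199]
eef_rot: [-0.004, 0.05, 0.999, 0.0]
wrist_force: [-12.8, -1.2, 0.4]
opening: 0.001
```

>>> drive_tool --commands '[[[-0.02,0,0,0,0,0,255],[0,0,0,0,0,0,255],[0,0,0,0,0,0,255]]]'

```text
time_s: 11.2
eef_pos: [0.5681, -0.074, 0.2197]
eef_rot: [-0.004, 0.05, 0.999, 0.001]
wrist_force: [-13.7, -1.2, 0.8]
opening: 0.003
```

```bash
python3 - <<'E'
from h import *
o=ctrl.get_obs();print(o["eef_pos"],o["wrist_force"],o["torque"])
E
```

```text
[ 0.56813084 -0.07403714  0.21965252] [-13.73165716  -1.22847364   0.75228646] [-0.15868794  2.20899333  0.02752193]
```

>>> drive_tool --commands '[[[-0.02,0,0,0,0,0,255],[0,0,0,0,0,0,255],[0,0,0,0,0,0,255]]]'

```text
time_s: 11.5
eef_pos: [0.5689, -0.0741, 0.2195]
eef_rot: [-0.005, 0.05, 0.999, 0.001]
wrist_force: [-15.1, -1.4, 0.4]
opening: 0.001
```

>>> drive_tool --commands '[[[-0.015,0,0,0,0,0,255],[0,0,0,0,0,0,255],[0,0,0,0,0,0,255]]]'

```text
time_s: 11.8
eef_pos: [0.5698, -0.0741, 0.2197]
eef_rot: [-0.004, 0.05, 0.999, 0.001]
wrist_force: [-15.3, -0.9, 1.4]
opening: 0.0
```

>>> drive_tool --commands '[[[0.01,0,0,0,0,0,255],[0.01,0,0,0,0,0,255],[0.01,0,0,0,0,0,255],[0.01,0,0,0,0,0,255],[0.01,0,0,0,0,0,255],[0.01,0,0,0,0,0,255],[0,0,0,0,0,0,255]]]'

```text
time_s: 12.5
eef_pos: [0.5681, -0.074, 0.2206]
eef_rot: [-0.002, 0.051, 0.999, 0.0]
wrist_force: [-9.2, -1.0, 1.0]
opening: 0.001
```

>>> drive_tool --commands '[[[0.01,0,0,0,0,0,255],[0.01,0,0,0,0,0,255],[0.01,0,0,0,0,0,255],[0.01,0,0,0,0,0,255],[0.01,0,0,0,0,0,255],[0.01,0,0,0,0,0,255],[0,0,0,0,0,0,255]]]'

```text
time_s: 13.2
eef_pos: [0.5665, -0.0739, 0.2215]
eef_rot: [0.001, 0.051, 0.999, -0.0]
wrist_force: [-1.9, 0.2, -1.7]
opening: 0.003
```

>>> drive_tool --commands '[[[0.02,0,0,0,0,0,255],[0.02,0,0,0,0,0,255],[0.02,0,0,0,0,0,255],[0.1,0,0,0,0,0,255],[0.3,0,0,0,0,0,255],[0.3,0,0,0,0,0,255],[0,0,0,0,0,0,255],[0,0,0,0,0,0,255],[0,0,0,0,0,0,255],[0,0,0,0,0,0,255]]]'

```text
time_s: 14.2
eef_pos: [0.529, -0.0703, 0.2214]
eef_rot: [0.0, 0.051, 0.999, -0.0]
wrist_force: [-0.5, -0.3, -0.1]
opening: 0.0
```

>>> drive_tool --commands '[[[0,0,-0.6,0,0,0,0],[0,0,-0.8,0,0,0,0],[0,0,-0.8,0,0,0,0],[0,0,-0.8,0,0,0,0],[0,0.8,-0.6,0,0,0,0],[0,0.8,0,0,0,0,0],[0,0,0,0,0,0,0],[0,0,0,0,0,0,0]]]'

```text
time_s: 15.0
eef_pos: [0.5366, 0.0102, 0.4012]
eef_rot: [0.0, 0.05, 0.999, -0.0]
wrist_force: [-0.7, 1.4, 0.6]
opening: 1.001
```

```bash
python3 - <<'E'
from h import *
w=shot("wrist");np.savez("w3.npz",**{k:np.array(v) for k,v in w.items()});save(w,"w3.png")
o=ctrl.get_obs();print(o["eef_pos"],o["eef_rot"],o["wrist_force"])
for n,X in[("pivot",(.5827,.0521,.065)),("cap",(.5634,.1099,.103))]: print(n,proj(w,np.array(X)))
E
```

```text
[0.53650313 0.00944889 0.40078449] [-3.33328051e-04  5.02269437e-02  9.98737759e-01 -1.79638066e-04] [-0.74445129 -0.12096262 -0.44697275]
pivot (np.float64(327.02112793744914), np.float64(235.83662627823085))
cap (np.float64(402.9468553408065), np.float64(222.17355639095825))
```

View pics/w3.png

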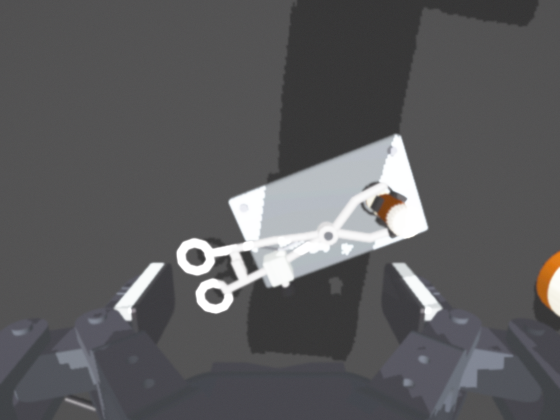

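Wrist view: the rings are at (195,256) and (214,295), now close together, so the ratchet holds. The cap is at about (403,220). Next I measure the cap centre.

```bash
python3 - <<'E'
from h import *
w=dict(np.load("w3.npz"));g=w["pixels"].astype(int);d=w["depth"]
P=np.array([[atdepth(w,u,v) for u in range(375,435)] for v in range(190,250)])
m=(np.abs(P[:,:,2]-.103)<.006)&(g[190:250,375:435].min(2)>120)
vs,us=np.nonzero(m);print(m.sum(),us.mean()+375,vs.mean()+190,us.min()+375,us.max()+375,vs.min()+190,vs.max()+190,P[m].mean(0))
print(onplane(w,us.mean()+375,vs.mean()+190,.103))
(c,r)=cv2.minEnclosingCircle(np.c_[us,vs].astype(np.float32));print(c[0]+375,c[1]+190,r,onplane(w,c[0]+375,c[1]+190,.103))
p=onplane(w,328,236,.065);f=onplane(w,195,256,.0635);b=onplane(w,214,295,.0635);print(p,f,b)
t=dict(np.load("top.npz"));f0=onplane(t,306,226.6,.0635);p0=onplane(t,255.1,217.2,.065)
a=lambda q:np.arctan2(q[1],q[0]);print("closing angle",a((f-p))-a((f0-p0)),np.linalg.norm((f-b)[:2]))
E
```

```text
783 404.76372924648786 220.78288633461048 388 421 205 236 [0.56189272 0.11087731 0.10446617]
[0.56236887 0.11139216 0.103     ]
404.5 221.0 16.77060890197754 [0.56253138 0.11117566 0.103     ]
[0.58295138 0.05299526 0.065     ] [ 0.59115134 -0.07349538  0.0635    ] [ 0.6337149  -0.06166497  0.0635    ]
closing angle 0.2571671724114566 0.04417709076867403
```

>>> drive_tool --commands '[[[-0.16,0.7,0,0,0,0,0],[-0.155,0.7,0,0,0,0,0],[0,0.67,0.4,0,0,0,0],[0,0,0.8,0,0,0,0],[0,0,0.8,0,0,0,0],[0,0,0.78,0,0,0,0],[0,0,0,0,0,0,130],[0,0,0,0,0,0,150],[0,0,0,0,0,0,150],[0,0,0,0,0,0,150]]]'

```text
time_s: 16.05
eef_pos: [0.5638, 0.1105, 0.2648]
eef_rot: [0.002, 0.051, 0.999, 0.0]
wrist_force: [-0.2, 0.6, -0.1]
opening: 0.412
```

```bash
python3 - <<'E'
from h import *
o=ctrl.get_obs();print(o["eef_pos"],o["eef_rot"],o["wrist_force"],o["torque"],o["q"][5])
w=shot("wrist");np.savez("w4.npz",**{k:np.array(v) for k,v in w.items()});save(w,"w4.png")
for X in[(.5625,.111,.103)]: print(proj(w,np.array(X)))
E
```

```text
[0.56380884 0.11049288 0.26480841] [2.23002799e-03 5.09012395e-02 9.98701200e-01 6.38838944e-05] [-0.19725567  0.56553334 -0.08530071] [-0.06648359  0.05647166 -0.03129516] -1.4818938613506456
(np.float64(277.44596677528875), np.float64(276.08605781513273))
```

View pics/w4.png

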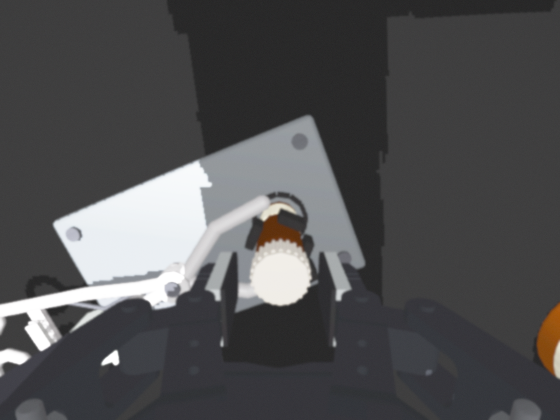

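The cap at (280,278) sits centred between the pads, whose inner faces are at 232 and 329. I'll lower slightly and close gradually.

>>> drive_tool --commands '[[[0,0,0.05,0,0,0,160],[0,0,0,0,0,0,170],[0,0,0,0,0,0,170],[0,0,0,0,0,0,170]]]'

```text
time_s: 16.5
eef_pos: [0.5626, 0.1109, 0.2598]
eef_rot: [0.0, 0.051, 0.999, -0.0]
wrist_force: [-0.3, -0.9, 0.7]
opening: 0.337
```

>>> drive_tool --commands '[[[0,0,0,0,0,0,176],[0,0,0,0,0,0,176],[0,0,0,0,0,0,176]]]'

```text
time_s: 16.8
eef_pos: [0.5626, 0.1109, 0.2597]
eef_rot: [-0.0, 0.051, 0.999, -0.0]
wrist_force: [-0.9, 0.3, 0.3]
opening: 0.31
```

>>> drive_tool --commands '[[[0,0,0,0,0,0,181],[0,0,0,0,0,0,181],[0,0,0,0,0,0,181]]]'

```text
time_s: 17.1
eef_pos: [0.5626, 0.111, 0.2597]
eef_rot: [0.0, 0.051, 0.999, 0.0]
wrist_force: [0.6, 2.2, -0.3]
opening: 0.292
```

>>> drive_tool --commands '[[[0,0.008,0,0,0,0,181],[0,0,0,0,0,0,184],[0,0,0,0,0,0,184],[0,0,0,0,0,0,184]]]'

```text
time_s: 17.5
eef_pos: [0.5627, 0.1114, 0.2598]
eef_rot: [0.0, 0.051, 0.999, 0.0]
wrist_force: [0.8, 3.1, 1.5]
opening: 0.281
```

>>> drive_tool --commands '[[[0,0,0,0,0,0,188],[0,0,0,0,0,0,188],[0,0,0,0,0,0,188]]]'

```text
time_s: 17.8
eef_pos: [0.5627, 0.1114, 0.2598]
eef_rot: [0.0, 0.051, 0.999, 0.0]
wrist_force: [-0.2, 4.8, 2.9]
opening: 0.266
```

>>> drive_tool --commands '[[[0,0.02,0,0,0,0,188],[0,0,0,0,0,0,188],[0,0,0,0,0,0,188]]]'

```text
time_s: 18.1
eef_pos: [0.5628, 0.1118, 0.2598]
eef_rot: [-0.0, 0.051, 0.999, -0.0]
wrist_force: [-0.5, -0.6, 3.0]
opening: 0.27
```

>>> drive_tool --commands '[[[0,0,0,0,0,0,192],[0,0,0,0,0,0,192],[0,0,0,0,0,0,192]]]'

```text
time_s: 18.4
eef_pos: [0.5628, 0.1118, 0.2599]
eef_rot: [0.0, 0.051, 0.999, -0.0]
wrist_force: [-1.9, -1.8, 6.1]
opening: 0.255
```

>>> drive_tool --commands '[[[0,0,0,0,0,0,200],[0,0,0,0,0,0,200],[0,0,0,0,0,0,200]]]'

```text
time_s: 18.7
eef_pos: [0.5628, 0.1118, 0.26]
eef_rot: [0.0, 0.051, 0.999, -0.0]
wrist_force: [-1.2, -1.6, 5.3]
opening: 0.254
```

>>> drive_tool --commands '[[[0,0,0,0,0,0,220],[0,0,0,0,0,0,220],[0,0,0,0,0,0,220]]]'

```text
time_s: 19.0
eef_pos: [0.5628, 0.1118, 0.26]
eef_rot: [0.0, 0.051, 0.999, -0.0]
wrist_force: [-2.4, -1.9, 5.5]
opening: 0.252
```

```bash
python3 - <<'E'
from h import *
o=ctrl.get_obs();print(o["eef_pos"],o["eef_rot"],o["wrist_force"],o["torque"],o["q"][5])
E
```

```text
[0.56283075 0.11182794 0.25997134] [ 4.77393739e-05  5.07235922e-02  9.98712651e-01 -3.94940898e-04] [-2.38282721 -1.94246615  5.54407011] [-0.3679498   0.36749151  0.00883115] -1.4792937244870112
```

>>> drive_tool --commands '[[[0,0,0,0,0,-0.5,230],[0,0,0,0,0,-0.5,230],[0,0,0,0,0,-0.5,230],[0,0,0,0,0,-0.5,230]]]'

```text
time_s: 19.4
eef_pos: [0.5628, 0.1117, 0.26]
eef_rot: [-0.0, -0.09, 0.996, -0.001]
wrist_force: [-1.5, -2.6, 5.1]
opening: 0.252
```

```bash
python3 - <<'E'
from h import *
o=ctrl.get_obs();print(o["eef_pos"],o["eef_rot"],o["wrist_force"],o["torque"],o["q"][5],o["opening"])
E
```

```text
[0.56281996 0.11167596 0.25997004] [-5.99972548e-05 -9.01193099e-02  9.95930817e-01 -5.60417171e-04] [-1.52867247 -2.58550406  5.08050567] [-0.61268363  0.37858341 -0.06719574] -1.7612717014454664 0.2521405336939582
```

>>> drive_tool --commands '[[[0,0,0,0,0,-0.6,230],[0,0,0,0,0,-0.6,230],[0,0,0,0,0,-0.6,230],[0,0,0,0,0,-0.6,230],[0,0,0,0,0,-0.6,230],[0,0,0,0,0,-0.6,230],[0,0,0,0,0,-0.6,230]]]'

```text
time_s: 20.1
eef_pos: [0.563, 0.1114, 0.26]
eef_rot: [-0.0, -0.374, 0.927, -0.001]
wrist_force: [-1.2, -3.5, 3.9]
opening: 0.248
```

>>> drive_tool --commands '[[[0,0,0,0,0,-0.6,230],[0,0,0,0,0,-0.6,230],[0,0,0,0,0,-0.6,230],[0,0,0,0,0,-0.6,230],[0,0,0,0,0,-0.6,230],[0,0,0,0,0,-0.6,230],[0,0,0,0,0,-0.6,230],[0,0,0,0,0,0,230],[0,0,0,0,0,0,230]]]'

```text
time_s: 21.0
eef_pos: [0.5633, 0.1113, 0.26]
eef_rot: [-0.0, -0.625, 0.781, -0.001]
wrist_force: [0.7, -5.4, 2.9]
opening: 0.255
```

```bash
python3 - <<'E'
from h import *
o=ctrl.get_obs();print(o["eef_pos"],o["eef_rot"],o["wrist_force"],o["torque"],o["q"][5],o["opening"])
E
```

```text
[0.56326213 0.11132378 0.26000283] [-6.34399427e-06 -6.24588877e-01  7.80952794e-01 -1.21187200e-03] [ 0.72958117 -5.36371248  2.94723993] [-0.98425925 -0.12161601  0.10932912] -2.9300108690727416 0.25462226061353704
```

>>> drive_tool --commands '[[[0.015,0,0,0,0,0,230],[0,0,0,0,0,0,195],[0,0,0,0,0,0,170],[0,0,0,0,0,0,140],[0,0,0,0,0,0,100],[0,0,0,0,0,0,60],[0,0,0,0,0,0,60]]]'

```text
time_s: 21.7
eef_pos: [0.5624, 0.1117, 0.2595]
eef_rot: [-0.0, -0.625, 0.78, 0.0]
wrist_force: [-0.6, 0.8, -0.4]
opening: 0.765
```

>>> drive_tool --commands '[[[0,0,-0.3,0,0,0,60],[0,0,-0.6,0,0,0,60],[0,0,-0.8,0,0,0,100],[0,0,-0.8,0,0,0,200],[0,0,-0.3,0,0,0.9,255],[0,0,0,0,0,0.9,255],[0,0,0,0,0,0.9,255],[0,0,0,0,0,0.9,255],[0,0,0,0,0,0.9,255],[0,0,0,0,0,0.9,255]]]'

```text
time_s: 22.7
eef_pos: [0.5625, 0.1115, 0.4011]
eef_rot: [0.001, -0.291, 0.957, -0.0]
wrist_force: [-0.2, 0.0, 0.7]
opening: -0.001
```

>>> drive_tool --commands '[[[0,0,0,0,0,0.9,255],[0,0,0,0,0,0.9,255],[0,0,0,0,0,0.9,255],[0,0,0,0,0,0.9,255],[0,0,0,0,0,0.4,255],[0,-0.9,0,0,0,0,255],[0,-0.9,0,0,0,0,255],[0,0,0,0,0,0,255],[0,0,0,0,0,0,255],[0,0,0,0,0,0,255]]]'

```text
time_s: 23.7
eef_pos: [0.5659, 0.0222, 0.4004]
eef_rot: [0.0, -0.019, 1.0, 0.0]
wrist_force: [0.2, 0.5, 0.6]
opening: 0.003
```

```bash
python3 - <<'E'
from h import *
w=shot("wrist");np.savez("w5.npz",**{k:np.array(v) for k,v in w.items()});save(w,"w5.png")
o=ctrl.get_obs();print(o["eef_pos"],o["eef_rot"],o["wrist_force"],o["torque"],o["q"])
for X in[(.5625,.111,.103),(.59115,-.0735,.0635),(.583,.053,.065)]: print(proj(w,np.array(X)))
E
```

```text
[0.56590411 0.02256865 0.40015798] [ 1.88725919e-04 -1.96459833e-02  9.99806968e-01  1.62043914e-04] [-0.01641646  1.58119115 -0.17264469] [ 0.00203072 -0.00037369  0.00229319] [-1.69769555e-01  1.65532321e-01  1.63403736e+00  3.99805111e-04
  1.34171331e+00 -1.77995111e+00]
(np.float64(388.94096690814825), np.float64(201.8361797062047))
(np.float64(171.4725000790678), np.float64(214.30698750417136))
(np.float64(310.1286494160185), np.float64(211.27783458600425))
```

View pics/w5.png

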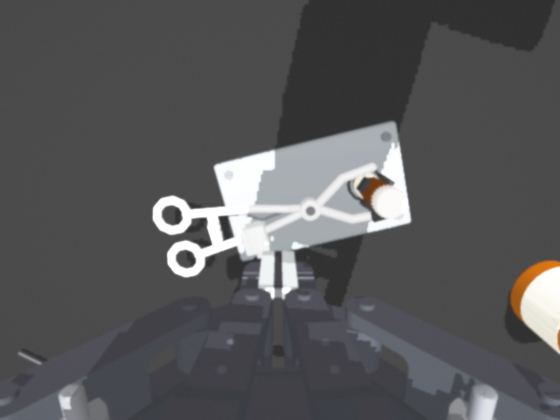

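The handle still holds (free ring at (172,214), as predicted) and the vial is in place, cap at (389,200). Next I go above the free ring.

>>> drive_tool --commands '[[[-0.21,-0.65,0,0,0,0,255],[-0.21,-0.65,0,0,0,0,255],[0,-0.64,0.4,0,0,0,255],[0,0,0.8,0,0,0,255],[0,0,0.8,0,0,0,255],[0,0,0.7,0,0,0,255],[0,0,0.46,0,0,0,255],[0,0,0,0,0,0,255],[0,0,0,0,0,0,255],[0,0,0,0,0,0,255]]]'

```text
time_s: 24.75
eef_pos: [0.5917, -0.0742, 0.2437]
eef_rot: [0.001, -0.02, 1.0, -0.0]
wrist_force: [0.2, -0.1, 0.8]
opening: 0.005
```

>>> drive_tool --commands '[[[0,0,0.04,0,0,0,255],[0,0,0.04,0,0,0,255],[0,0,0,0,0,0,255],[0,0,0,0,0,0,255],[0,0,0,0,0,0,255]]]'

```text
time_s: 25.25
eef_pos: [0.5907, -0.0746, 0.2378]
eef_rot: [0.0, -0.019, 1.0, -0.0]
wrist_force: [0.4, -0.3, 0.7]
opening: -0.004
```

>>> drive_tool --commands '[[[0,0,0.03,0,0,0,255],[0,0,0.03,0,0,0,255],[0,0,0,0,0,0,255],[0,0,0,0,0,0,255]]]'

```text
time_s: 25.65
eef_pos: [0.5907, -0.0746, 0.2346]
eef_rot: [-0.0, -0.019, 1.0, 0.0]
wrist_force: [1.1, -0.0, 0.9]
opening: -0.002
```

>>> drive_tool --commands '[[[0,0,0.03,0,0,0,255],[0,0,0.02,0,0,0,255],[0,0,0,0,0,0,255],[0,0,0,0,0,0,255]]]'

```text
time_s: 26.05
eef_pos: [0.5895, -0.0747, 0.2313]
eef_rot: [-0.002, -0.019, 1.0, 0.0]
wrist_force: [-5.4, -2.5, 2.3]
opening: -0.001
```

>>> drive_tool --commands '[[[0,0,0.03,0,0,0,255],[0,0,0,0,0,0,255],[0,0,0,0,0,0,255]]]'

```text
time_s: 26.35
eef_pos: [0.5895, -0.0747, 0.2298]
eef_rot: [-0.002, -0.019, 1.0, 0.0]
wrist_force: [-6.1, -1.9, 3.3]
opening: -0.006
```

>>> drive_tool --commands '[[[0.03,0,0,0,0,0,255],[0.03,0,0,0,0,0,255],[0,0,0,0,0,0,255],[0,0,0,0,0,0,255]]]'

```text
time_s: 26.75
eef_pos: [0.5873, -0.0748, 0.2305]
eef_rot: [-0.001, -0.019, 1.0, -0.0]
wrist_force: [-4.6, -1.7, 2.3]
opening: -0.003
```

```bash
python3 - <<'E'
from h import *
s=shot("scene")
o=ctrl.get_obs();print(o["eef_pos"],o["wrist_force"],o["torque"])
g=s["pixels"][170:255,190:310];cv2.imwrite("pics/s2.png",cv2.resize(g,None,fx=6,fy=6,interpolation=cv2.INTER_CUBIC)[:,:,::-1])
E
```

```text
[ 0.58737471 -0.07478834  0.23048217] [-4.81726561 -2.30622153  2.31387898] [-0.35590578  0.78184205 -0.03406648]
```

View pics/s2.png

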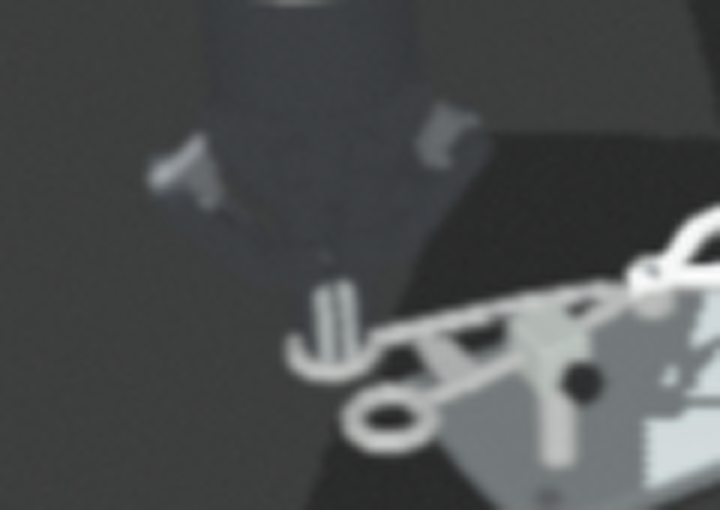

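The fingertips sit at the ring (crop around (330,350)). The x force falls as I retreat, so the handle is unlocked and following. I'll continue outwards.

>>> drive_tool --commands '[[[0.03,0,0,0,0,0,255],[0.03,0,0,0,0,0,255],[0.03,0,0,0,0,0,255],[0,0,0,0,0,0,255],[0,0,0,0,0,0,255]]]'

```text
time_s: 27.3
eef_pos: [0.5834, -0.0749, 0.2309]
eef_rot: [0.0, -0.019, 1.0, -0.0]
wrist_force: [-2.1, -0.4, 3.4]
opening: -0.0
```

>>> drive_tool --commands '[[[0.03,0,0,0,0,0,255],[0.03,0,0,0,0,0,255],[0.03,0,0,0,0,0,255],[0,0,0,0,0,0,255],[0,0,0,0,0,0,255]]]'

```text
time_s: 27.8
eef_pos: [0.5786, -0.0749, 0.2307]
eef_rot: [-0.0, -0.019, 1.0, 0.0]
wrist_force: [-1.3, -0.1, 2.4]
opening: 0.003
```

>>> drive_tool --commands '[[[0.04,0,0,0,0,0,255],[0.04,0,0,0,0,0,255],[0.04,0,0,0,0,0,255],[0.04,0,0,0,0,0,255],[0.04,0,0,0,0,0,255],[0.04,0,0,0,0,0,255],[0,0,0,0,0,0,255]]]'

```text
time_s: 28.5
eef_pos: [0.5664, -0.0751, 0.2305]
eef_rot: [-0.0, -0.019, 1.0, 0.0]
wrist_force: [-0.1, 4.2, 3.2]
opening: 0.001
```

>>> drive_tool --commands '[[[0.04,0,0,0,0,0,255],[0.04,0,0,0,0,0,255],[0.04,0,0,0,0,0,255],[0.04,0,0,0,0,0,255],[0,0,0,0,0,0,255]]]'

```text
time_s: 29.0
eef_pos: [0.5586, -0.0749, 0.2306]
eef_rot: [-0.0, -0.019, 1.0, 0.001]
wrist_force: [0.8, 7.5, 3.1]
opening: 0.003
```

>>> drive_tool --commands '[[[0,0.02,0,0,0,0,255],[0,0.02,0,0,0,0,255],[0,0,0,0,0,0,255]]]'

```text
time_s: 29.3
eef_pos: [0.5586, -0.0739, 0.2307]
eef_rot: [-0.0, -0.019, 1.0, -0.0]
wrist_force: [0.3, 3.6, 2.7]
opening: -0.0
```

>>> drive_tool --commands '[[[0,0,-0.04,0,0,0,255],[0,0,-0.04,0,0,0,255],[0,0,-0.04,0,0,0,255],[0,0,-0.04,0,0,0,255],[0,0,-0.04,0,0,0,255],[0,0,0,0,0,0,255]]]'

```text
time_s: 29.9
eef_pos: [0.5587, -0.074, 0.241]
eef_rot: [0.0, -0.019, 1.0, -0.0]
wrist_force: [0.0, 0.2, -0.3]
opening: -0.002
```

>>> drive_tool --commands '[[[0,0,-0.1,0,0,0,255],[0,0,-0.3,0,0,0,255],[0,0,-0.8,0,0,0,255],[0,0,-0.8,0,0,0,255],[0,0,-0.8,0,0,0,255],[0,0.7,-0.4,0,0,0,255],[0,0.7,0,0,0,0,255],[0,0.5,0,0,0,0,255],[0,0,0,0,0,0,255],[0,0,0,0,0,0,255]]]'

```text
time_s: 30.9
eef_pos: [0.5549, 0.0215, 0.4017]
eef_rot: [0.001, -0.02, 1.0, -0.0]
wrist_force: [0.1, 0.2, 0.8]
opening: 0.0
```

```bash
python3 - <<'E'
from h import *
o=ctrl.get_obs();print(o["eef_pos"],o["wrist_force"],o["time_s"])
w=shot("wrist");save(w,"w6.png")
for X in[(.5625,.111,.103),(.557,-.073,.0635),(.583,.053,.065)]: print(proj(w,np.array(X)))
E
```

```text
[0.55494118 0.02147059 0.40168972] [0.09533613 0.17593959 0.78609306] 30.9
(np.float64(388.08595224205465), np.float64(214.76649168314134))
(np.float64(172.63017387942057), np.float64(189.01294121075927))
(np.float64(310.38750229917287), np.float64(222.37839014861524))
```

View pics/w6.png

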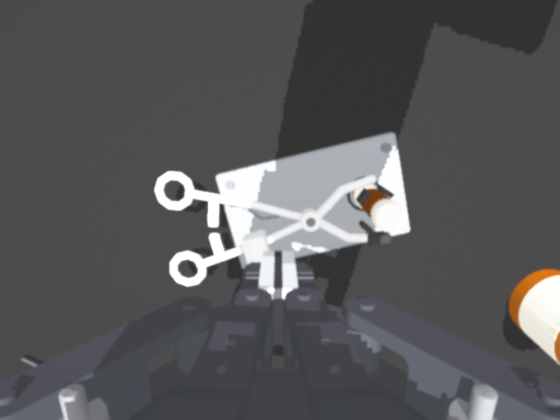

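The handle is open (free ring at (173,189), as at the start). The cap appears about 5 px from where it was, so I check that the vial stands in its seat.

```bash
python3 - <<'E'
from h import *
for n,f in(("w1",1),("w3",1),("w5",1),("now",0)):
    w=dict(np.load(n+".npz")) if f else shot("wrist")
    if not f: np.savez("w6.npz",**{k:np.array(v) for k,v in w.items()})
    H,W=w["depth"].shape
    cu,cv=proj(w,np.array([.5625,.111,.103]));cu,cv=int(cu),int(cv)
    us,vs=np.meshgrid(range(cu-28,cu+29),range(cv-28,cv+29))
    P=np.array([[atdepth(w,u,v) for u,v in zip(a,b)] for a,b in zip(us,vs)])
    g=w["pixels"][vs,us].astype(int)
    m=(np.abs(P[:,:,2]-.103)<.006)&(g.min(2)>120)
    q=P[m];A=np.c_[q[:,:2]-q[:,:2].mean(0),np.ones(len(q))];s=np.linalg.lstsq(A,q[:,2],rcond=None)[0]
    (c,r)=cv2.minEnclosingCircle(np.c_[us[m],vs[m]].astype(np.float32));print(n,m.sum(),r,onplane(w,*c,.103),"meanz",q[:,2].mean(),"slope",s[:2])
E
```

```text
w1 721 15.762412071228027 [0.56321065 0.11082137 0.103     ] meanz 0.10420626024360807 slope [0.10188155 0.09295652]
w3 783 16.77060890197754 [0.56253138 0.11117566 0.103     ] meanz 0.10446616533399422 slope [0.08058311 0.07034677]
w5 800 16.686321258544922 [0.56267628 0.11155392 0.103     ] meanz 0.1045112167587426 slope [0.05326417 0.08867827]
now 782 16.31658935546875 [0.56334579 0.111221   0.103     ] meanz 0.10447947908271649 slope [0.06003775 0.08646155]
```

```bash
python3 -c "
from bench import ctrl
o=ctrl.get_obs();print(o['time_s'],o['wrist_force']);print(ctrl.hand_in())"
```

```text
31.0 [0.50349303 0.17351205 0.51364886]
the job is handed in; nothing more can be done
None
```

I gripped the vial, turned the cap, opened the forceps again and handed the job in at 31 s. The one thing I could not check is whether the cap turned on the vial rather than the vial spinning with it.

- **Gripping:** I pushed the free ring closed in steps of about 1 mm until it resisted with about 15 N, then backed off smoothly. The ratchet held, with the handle measured about 0.26 rad closed from where it started.
- **Turning:** I centred the gripper on the cap by feel and turned it about 83° (1.45 rad) anticlockwise, with no slip seen at the fingers. The one torque reading taken during the turn was about 0.07 N m, a little under the stated 0.1 N m. The cap has no mark, so no picture could settle it.
- **Releasing:** I pressed the ring down about 6 mm with about 3 N. The tip seems to have sat partly in the ring's hole. I dragged the handle fully open, with a brief sideways pull of about 7.5 N, relieved before lifting.

**Last checks:**
- The free ring was back at its starting place.
- The cap centre was within 1 mm of its first position at the same height, and its slope reading was no larger than before, so the vial stands upright in its seat.
- The gripper was clear, with the wrist force near zero.
- The arm kept clear of the rack, bottle and beaker; I did not measure their positions again.

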